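# Fetch the paint jar from behind the canister

## Task

On the lower board of the paint rack, a tall lidded canister stands in front of a small paint jar. Move the canister aside, take the jar out from behind it and stand it wholly on the round cork mat, and put the canister back upright where it stood. Set both down rather than dropping them, tip neither over, and leave the other things on the table and rack where they are.

Things in the scene. Friction and masses are not known exactly. Their poses are not given: they have to be found in the camera images.
- rack: Fixed plywood paint rack, open in front and behind, turned a little about z. Origin on the table; x points into the rack, away from the robot; z up. Lower board: top 20 mm above the table, x -80 to +150 mm, y -175 to +175 mm, no front lip. On it two lanes near y +70 and -70 mm, front row near x -30, back row near x +50 mm. End panels 12 mm thick at y +-169 mm, x 90 to 140 mm.
- rack_overhang (a point): Middle of the lower front edge of the rack's upper board, 215 mm above the table. From there (rack axes) the board runs 108 mm in +x and 175 mm to either side; top at 227 mm, stock on it up to 257 mm. It overhangs the back row, past the jar's centre, so a tool pointing straight down cannot grasp there; one tilted 25 to 45 degrees, coming from the front and above, can.
- canister: Tall white plastic canister, round, loose: diameter 58 mm up to 105 mm, then a lid of diameter 60 mm to 120 mm height; about 0.2 to 0.4 kg. Stands in the front row of one of the lanes, about 80 mm in front of the jar (centre to centre). Origin at the centre of its underside, z up its axis.
- jar: The paint jar to fetch: white plastic, round, loose, diameter 46 mm up to 58 mm, then a grey cap of diameter 43 mm to 75 mm height; about 0.11 to 0.22 kg. Stands in the back row behind the canister. Origin at the centre of its underside, z up its axis.
- mat: Round cork mat fixed flat on the table right of the rack, diameter 140 mm, 4 mm thick. Origin at the centre of its underside, on the table.
- spare_jar: A like jar (same size as the jar) in the back row of the other lane, behind the tin; not to be moved. Origin at the centre of its underside.
- tin: Low round steel tin, diameter 68 mm, 46 mm high, in the front row of the other lane; not to be moved. Origin at the centre of its underside.
- bead_jar: Glass jar with a wooden cap, diameter 64 mm, 86 mm high, on the table beyond the mat; not to be moved. Origin at the centre of its underside.
- figurine: Small clay figure, diameter 52 mm, 60 mm high, on the table between the mat and the tape roll; not to be moved. Origin at the centre of its underside.
- tape_roll: Cardboard tape roll lying flat, diameter 84 mm, 25 mm high, on the table in front of the rack; not to be moved. Origin at the centre of its underside.
- brush_cup: Clay cup full of brushes, diameter 72 mm, 90 mm high, brushes to about 205 mm, on the table left of the rack; not to be moved. Origin at the centre of its underside.
- eraser: Eraser block 55 x 24 x 14 mm on the table at the left; not to be moved. Origin at the centre of its underside. The table in front of the rack, between tape roll and eraser, is free: room to set the canister aside.
Things that resemble listed ones, but are neither listed nor needed, are in the scene too. What is shaped like the canister but blue or green is not meant. Of the things that look like the mat, the larger one is meant.

How it is judged:
By the outcome, as a careful person would: the job done as asked, in the order asked, and still so for the second after the job is handed in, with the robot touching nothing.
It also fails if it takes over 72 s, if anything falls off the work surface, if the arm or the gripper's body presses on something with over 40 N, if the wrist force passes 120 N, or if a joint passes its speed limit or range.

## Robot

A 6-joint arm with a two-finger parallel gripper is mounted at the origin on the work surface. World frame = base frame: x ahead of the robot, y to its left, z up, the work surface at z = 0. Lengths are in m, angles in rad, forces in N, time in s.
With the tool pointing down it reaches from about 0.35 to 0.975 m from the base axis. Payload 4.9 kg.
Tool frame: the origin (TCP) lies between the finger pads; the fingertips stand 17 mm ahead of it and the grasp point (between the pads) lies 2 mm behind it; z points along the fingers, y is the line along which they close (so a half turn about z gives the same grasp; the last joint's range is limited). The gripper opens to 85 mm and grips with 20 to 120 N. Pads are 22 mm wide; open, the fingers measure 114 mm over their backs; the gripper's body (76 mm by 85 mm) begins 54 mm behind the grasp point. The pads swing forward as they close: fully open they stand 13 mm farther back than shut.
Start: joints at [1.025, 0.053, 1.613, -0, 1.476, -0.119], TCP at [0.259, 0.569, 0.248] pointing down, gripper open.
Joint ranges: [-3.01, 3.01], [-1.01, 2.22], [0.06, 2.58], [-1.02, 4.17], [0.09, 2.62], [-3.14, 3.14]. Speed limits (rad/s): [2.57, 2.57, 3.14, 3.14, 3.14, 3.14].

## Interface

Orientations are given as a rotation vector (axis times angle).
In Python, from station import ctrl, imaging gives the robot as it stands.
- The arm moves only by the tool play_rows, never from a script. Its argument "series" is a list of rows, each a list of 3 entries, a list of its own where there are three numbers: the opening, from 0 (shut) to 1 (fully open), then the shift along the tool's x, y, z each as a share of 0.05 m, from -1 to 1, then the turn, a rotation vector about the tool's x, y, z each as a share of 8 degrees, from -1 to 1. In form: [[grip, [dx, dy, dz], [ax, ay, az]], ...]. A call has 1 to 8 rows; each row shifts and turns the commanded pose from where the row before left it, along the tool's axes as they then stand; what a row does not reach is not made up. A row lasts 1/8 s, in which the tool goes at most 62.5 mm and 10.7 degrees, less where a joint would pass 70% of its speed; a pose out of reach is approached as far as the arm can. A call with a number of a shift or a turn outside -1 to 1 is refused whole. A call with a gripper value outside its range is refused whole. The fingers move at their own pace and stop on an object; "force" is the grip in N (left out, the last holds). Time passes only in rows, so rows that do not move let the fingers close. It gives the time, the measured TCP pose, the force, the opening and the grip force at its end, in the units of the state.
- ctrl.get_obs(): the state, without advancing time (a new reading comes with each control period).
- imaging.get_image(name): name is "scene" or "top" or "wrist"; returns a dict with "color" (400x640x3 uint8, blue, green, red), "fx", "fy", "cx", "cy" (pixels), "extrinsics" (4x4, takes a point from world to camera coordinates); the wrist camera has in their place "hand_eye" (4x4, takes a point from camera to tool coordinates, whose origin is the TCP and whose axes are the flange's). Camera axes: x right, y down, z forward; pixel columns grow to the right and rows downward; lengths in m; the calibration is good to about 2 mm. A picture is of the moment at which its call begins: read the wrist's pose just before it. There is no depth.
- ctrl.finish_job(): hands the job in; it is judged then, once.
The state is a dict: "t": time; "q": joint angles; "dq": joint speeds; "effort": joint torques, N m; "tool_pos": TCP position; "tool_rot": TCP orientation; "contact_force": force on the tool from outside, world axes, zero at the start; "wrist_torque": the same for the moment, N m; "opening": finger opening in m; "grip_force": force on a finger pad.
Only numpy, scipy, OpenCV 4.12 (cv2) and the standard library are available. Lean on these libraries where they do the work, as an engineer would, in place of code of your own. Each camera call takes 0.05 s, during which the arm holds its last target. There are 200 camera calls.

## Working session

There is one attempt and no reset: what is moved stays moved. The work goes in short steps, Python scripts to look and compute and a tool call to move; the robot and the scene stay as the last step left them, time stands still between calls to the robot, and variables do not carry over. Pictures are saved under pics/ and viewed, at most 10 in all, crops included, and the job is handed in when it is done.

Besides the shell and the picture viewer there is one more tool, called as a command line: name --argument value ..., lists and objects as JSON in quotes. play_rows: Moves the arm, as the interface text tells. Shift numbers are shares of 0.05 m and turn numbers shares of 8 degrees, none past 1 either way. Its arguments: {"type":"object","properties":{"series":{"type":"array"},"force":{"type":"number"}},"required":["series"]}

```bash
ls; mkdir -p pics; python3 - <<'E'
from station import ctrl, imaging
import cv2,pickle,numpy as np
o=ctrl.get_obs();print(o)
d={}
for n in ("scene","top","wrist"):
    im=imaging.get_image(n);d[n]=im;cv2.imwrite(f"pics/{n}0.png",im["color"])
    print(n,{k:np.round(v,4).tolist() for k,v in im.items() if k!="color"})
pickle.dump(d,open("d0.pkl","wb"))
E
```

```text
pics
{'t': 0.0, 'q': array([ 1.02501921e+00,  5.33440807e-02,  1.61431651e+00,  2.91346655e-06,
        1.47600700e+00, -1.19006121e-01]), 'dq': array([ 0.00085671,  0.00062415, -0.00083575,  0.00121056, -0.0007663 ,
       -0.00026878]), 'effort': array([ 9.44128733e-04, -3.93686306e+01, -3.70179141e+01,  1.20095306e-04,
        7.04934428e-03, -1.90685569e-05]), 'tool_pos': array([0.2583975 , 0.5684248 , 0.24705747]), 'tool_rot': array([-0.66515066, -3.06967403,  0.00307876]), 'contact_force': array([-0.01230622,  0.05529463, -0.75392455]), 'wrist_torque': array([-0.01525776, -0.01122336, -0.02481404]), 'grip_force': 0.0, 'opening': 0.08492863855884372}
scene {'fx': 453.5219, 'fy': 453.5219, 'cx': 314.8588, 'cy': 201.0979, 'extrinsics': [[-0.9765, 0.2154, -0.003, 0.5032], [0.1675, 0.7506, -0.6391, -0.0242], [-0.1354, -0.6246, -0.7691, 1.4082], [0.0, 0.0, 0.0, 1.0]]}
top {'fx': 422.5746, 'fy': 422.5746, 'cx': 319.4286, 'cy': 192.9079, 'extrinsics': [[-0.0005, -1.0, -0.0049, 0.0185], [-0.9757, 0.0015, -0.2191, 0.5416], [0.2191, 0.0046, -0.9757, 1.1172], [0.0, 0.0, 0.0, 1.0]]}
wrist {'fx': 319.0255, 'fy': 319.0255, 'cx': 320.3956, 'cy': 202.291, 'hand_eye': [[-0.0007, -0.9596, -0.2813, 0.0716], [1.0, -0.0004, -0.0012, 0.0013], [0.001, -0.2813, 0.9596, -0.1243], [0.0, 0.0, 0.0, 1.0]]}
```

View pics/top0.png

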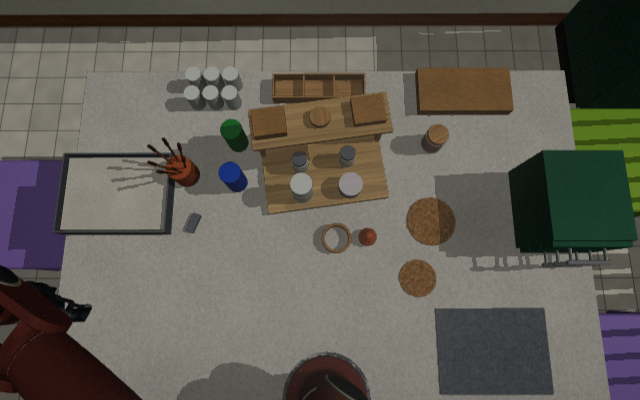

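View pics/scene0.png

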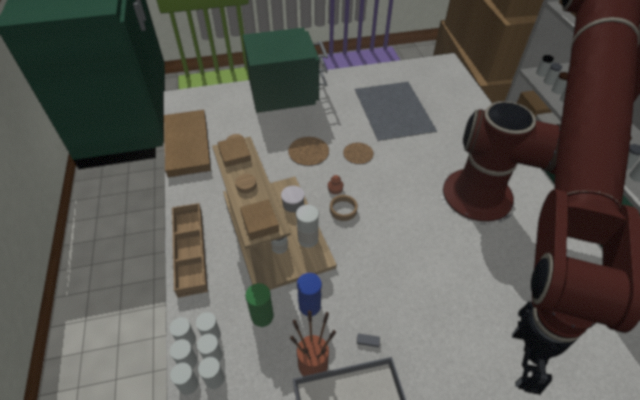

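The top view shows a tall white cylinder at (301,186), the only white one of its shape (blue at 232,177 and green at 233,133 are decoys), with a jar behind it at (299,160). The tin is at (350,184) and the spare jar at (347,155). There are two cork discs, at (431,221) and (417,278), and the larger, at (431,221), is the mat. I'll confirm this in an enlarged crop and measure.

```bash
cat > h.py <<'E'
import numpy as np,cv2,pickle
def ray(im,u,v):
    E=np.array(im["extrinsics"]);R=E[:3,:3];c=-R.T@E[:3,3]
    d=R.T@np.array([(u-im["cx"])/im["fx"],(v-im["cy"])/im["fy"],1.]);return c,d
def onz(im,u,v,z):
    c,d=ray(im,u,v);return (c+d*(z-c[2])/d[2])
def proj(im,p):
    E=np.array(im["extrinsics"]);q=E[:3,:3]@np.asarray(p,float)+E[:3,3]
    return np.array([im["fx"]*q[0]/q[2]+im["cx"],im["fy"]*q[1]/q[2]+im["cy"]])
E
python3 - <<'E'
from h import *
d=pickle.load(open("d0.pkl","rb"))
t=d["top"];c=t["color"]
crop=c[80:260,225:465];a=cv2.resize(crop,None,fx=3.3,fy=3.3,interpolation=cv2.INTER_CUBIC)
a=cv2.convertScaleAbs(a,alpha=1.5)
cv2.imwrite("pics/crop_top.png",a)
hsv=cv2.cvtColor(c,cv2.COLOR_BGR2HSV)
for name,(u,v) in dict(can=(301,186),tin=(350,184),jar=(299,159),spare=(347,154),mat=(431,221),mat2=(417,278),wood=(320,180),can_side=(304,205),tape=(336,238),fig=(368,237)).items(): print(name,hsv[v,u],c[v,u])
m=cv2.inRange(hsv,(5,90,30),(20,255,200))
cs,_=cv2.findContours(m,cv2.RETR_EXTERNAL,cv2.CHAIN_APPROX_NONE)
for k in cs:
    if cv2.contourArea(k)>150:
        x=cv2.boundingRect(k);P=[onz(t,*p,0.004)[:2] for p in k[:,0].astype(float)]
        (cx,cy),r=cv2.minEnclosingCircle(np.array(P,np.float32)*1000);print(x,cv2.contourArea(k),round(cx),round(cy),round(r))
m=cv2.inRange(hsv,(0,0,110),(179,45,255))[150:230,285:365]
n,l,s,ce=cv2.connectedComponentsWithStats(m);print(s,ce+[285,150])
E
```

```text
can [ 30  10 148] [142 148 148]
tin [176  13 140] [134 133 140]
jar [150   4  70] [70 69 70]
spare [ 0  0 70] [70 70 70]
mat [ 15 139  97] [44 71 97]
mat2 [ 16 140 111] [ 50  82 111]
wood [ 18 115 124] [ 68 101 124]
can_side [ 18 110 118] [ 67  98 118]
tape [ 21  20 129] [119 126 129]
fig [  9 161 106] [ 39  59 106]
(286, 357, 74, 43) 529.5 29 10 101
(399, 260, 37, 37) 1014.5 311 -255 51
(359, 228, 18, 18) 222.5 427 -118 25
(322, 223, 29, 30) 640.0 424 -29 42
(407, 198, 48, 47) 1726.0 472 -302 69
(148, 143, 52, 44) 783.5 650 455 95
(427, 125, 22, 20) 318.0 735 -338 34
(248, 73, 145, 141) 15641.5 714 19 263
(416, 67, 98, 47) 4224.0 877 -426 164
(0, 13, 568, 14) 5865.5 1147 137 916
[[   0    0   80   80 3936]
 [  70    6    1    1    1]
 [  22    9    1    3    3]
 [  21   13    1    1    1]
 [   5   23   23   21  382]
 [  54   22   24   23  441]
 [   0   52   80   28 1630]
 [  44   78    5    2    6]] [[322.83587398 179.42682927]
 [355.         156.        ]
 [307.         160.        ]
 [306.         163.        ]
 [300.68062827 183.11780105]
 [350.39455782 183.24489796]
 [327.09509202 216.95828221]
 [331.16666667 228.83333333]]
```

View pics/crop_top.png

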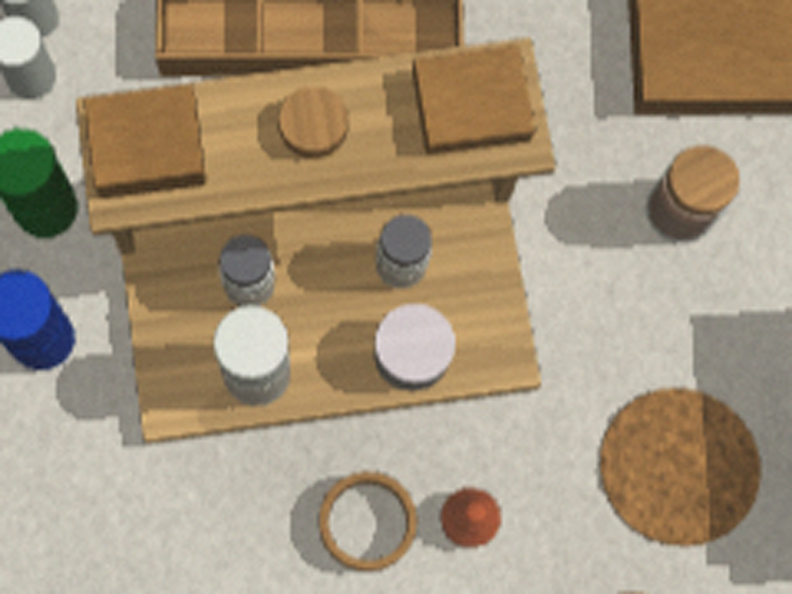

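The crop confirms the choice. The white lidded canister has its lid centre at crop (252,342) and the target jar's cap directly behind it at (247,260). The low tin and the spare jar stand in the right lane, and the larger cork disc (680,466) is the mat. Next I'll compute positions, using the scene view as a cross-check.

```bash
python3 - <<'E'
from h import *
d=pickle.load(open("d0.pkl","rb"));t=d["top"];s=d["scene"]
C=lambda x,y:(225+x/3.3,80+y/3.3)
f=lambda p,z:onz(t,*C(*p),z)*1000
A,B=f((146,440),20),f((540,387),20);print("front",A,B,np.linalg.norm(A-B))
yaw=np.arctan2(-(A-B)[0],(A-B)[1]);print("yaw deg",np.degrees(yaw))
R=np.array([[np.cos(yaw),-np.sin(yaw)],[np.sin(yaw),np.cos(yaw)]])
O=((A+B)/2)[:2]-R@[-80,0];print("rack O",O)
U=[f((90,228),227),f((553,170),227)];print("upper edge",U,np.linalg.norm(U[0]-U[1]),[R.T@(u[:2]-O) for u in U])
for n,p,z in [("can",(252,342),140),("jar",(247,260),95),("spare",(405,239),95),("tin",(415,344),66),("blue",(20,305),120),("bead",(702,180),86)]:
    w=f(p,z);print(n,w.round(1),"rack",(R.T@(w[:2]-O)).round(1),"scene px",proj(s,w/1000).round(1))
print("eraser",onz(t,193,222,.01))
# spot check scene canister lid by mask
c=s["color"];hsv=cv2.cvtColor(c,cv2.COLOR_BGR2HSV);m=cv2.inRange(hsv,(0,0,120),(179,45,255))[195:245,285:330]
cv2.imwrite("pics/scrop.png",cv2.resize(cv2.convertScaleAbs(c[170:270,240:360],alpha=1.4),None,fx=6,fy=6,interpolation=cv2.INTER_CUBIC))
E
```

```text
front [-2995.53978128 -2341.54629715 20000.        ] [-3728.19845391  3067.30646168 20000.        ] 5458.248519193733
yaw deg -172.2859245745554
rack O [-3441.14513795   352.14171196]
upper edge [array([-75683.00162321, -38735.58357166, 227000.        ]), array([-85947.17393085,  40326.86542229, 227000.        ])] 79725.93100166092 [array([76834.81691994, 29036.99373496]), array([ 76393.57789917, -50687.71625014])]
can [-34110.4  -6759.6 140000. ] rack [31346.3  2930.6] scene px [166.2 667.9]
jar [-28890.5  -4967.8  95000. ] rack [25933.2  1855.7] scene px [122.9 687.4]
spare [-30412.1   6147.3  95000. ] rack [25949. -9363.] scene px [116.4 590.1]
tin [-15660.7   4648.8  66000. ] rack [11532.2 -5898. ] scene px [164.7 575.1]
blue [-32556.2 -26318.4 120000. ] rack [32431.5 22521. ] scene px [144.7 861.1]
bead [-31395.8  24686.2  86000. ] rack [ 24435.3 -27866.1] scene px [ 98.4 450.4]
eraser [0.46794175 0.38079155 0.01      ]
```

View pics/scrop.png

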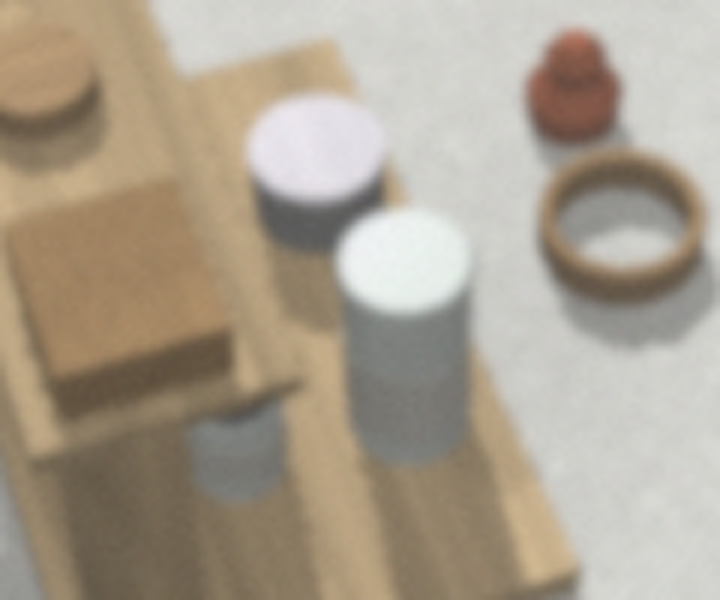

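The scene crop shows the canister's lid centred at crop (403,260), which is scene (307.2,213.3), with the jar behind it partly under the upper board. The last numbers mixed mm and m, so I'll redo them.

```bash
python3 - <<'E'
from h import *
d=pickle.load(open("d0.pkl","rb"));t=d["top"];s=d["scene"]
f=lambda p,z:onz(t,225+p[0]/3.3,80+p[1]/3.3,z/1000)*1000
A,B=f((146,440),20),f((540,387),20);print("front",A,B,np.linalg.norm(A-B))
yaw=np.arctan2(-(A-B)[0],(A-B)[1]);print("yaw deg",np.degrees(yaw))
R=np.array([[np.cos(yaw),-np.sin(yaw)],[np.sin(yaw),np.cos(yaw)]])
O=((A+B)/2)[:2]-R@[-80,0];print("rack O",O)
U=[f((90,228),227),f((553,170),227)];print("upper edge",U,np.linalg.norm(U[0]-U[1]),[R.T@(u[:2]-O) for u in U])
for n,p,z in [("can",(252,342),140),("jar",(247,260),95),("spare",(405,239),95),("tin",(415,344),66),("blue",(20,305),120),("bead",(702,180),86)]:
    w=f(p,z);print(n,w.round(1),"rack",(R.T@(w[:2]-O)).round(1),"scene px",proj(s,w/1000).round(1))
c1,d1=ray(s,307.2,213.3);c2,d2=ray(t,225+252/3.3,80+342/3.3)
k=np.linalg.lstsq(np.c_[d1,-d2],c2-c1,rcond=None)[0];print("2view lid",c1+k[0]*d1,c2+k[1]*d2)
E
```

```text
front [491.10561551 161.41566807  20.        ] [ 537.45826699 -180.78278836   20.        ] 345.323546664388
yaw deg 7.7140754254446
rack O [593.5579616    1.05481016]
upper edge [array([613.98290036, 180.97981291, 227.        ]), array([ 658.61642976, -162.821522  ,  227.        ])] 346.6864719572011 [array([ 44.39136459, 175.55509531]), array([  42.47264633, -171.12606708])]
can [548.5  64.6 140. ] rack [-36.1  69.1] scene px [307.6 211.3]
jar [630.1  71.6  95. ] rack [45.7 65. ] scene px [278.3 229.1]
spare [648.2 -60.4  95. ] rack [ 45.9 -68.2] scene px [264.4 193.4]
tin [564.9 -69.3  66. ] rack [-37.9 -65.9] scene px [293.1 192.9]
blue [584.7 253.8 120. ] rack [ 25.1 251.7] scene px [309.2 280. ]
bead [ 703.2 -314.3   86. ] rack [  66.3 -327.2] scene px [235.8 139.1]
2view lid [0.54982148 0.06522024 0.13267473] [0.55030458 0.06498912 0.13278317]
```

```bash
cat >> h.py <<'E'
from scipy.spatial.transform import Rotation as Ro
YAW=np.radians(7.7)
def orient(tilt,yaw=None):
    yaw=YAW if yaw is None else np.radians(yaw)
    xr=np.array([np.cos(yaw),np.sin(yaw),0]);y=np.array([-np.sin(yaw),np.cos(yaw),0])
    th=np.radians(tilt);z=np.sin(th)*xr-np.cos(th)*np.array([0,0,1.]);return Ro.from_matrix(np.c_[np.cross(y,z),y,z])
def plan(wps,o=None):
    """wps: list of (pos, tilt, yaw_or_None, rows); prints rows in the units of the moves"""
    if o is None:
        from station import ctrl;o=ctrl.get_obs()
    p=np.array(o["tool_pos"]);R=Ro.from_rotvec(o["tool_rot"])
    print("now",p.round(4),"F",o["contact_force"].round(1),"open",round(o["opening"],4),"grip",o["grip_force"],"t",o["t"])
    for P,ti,ya,n in wps:
        P=np.array(P);T=orient(ti,ya);w=(R.inv()*T).as_rotvec();p0,R0=p,R
        print("->",P,ti)
        for i in range(1,n+1):
            q=p0+(P-p0)*i/n;Q=R0*Ro.from_rotvec(w*i/n)
            print((R.inv().apply(q-p)/.05).round(2).tolist(),(np.degrees((R.inv()*Q).as_rotvec())/8).round(2).tolist())
            p,R=q,Q
E
python3 -c "
from h import *
plan([((.549,.065,.25),8,None,16)])"
```

```text
now [0.2585 0.5685 0.2473] F [-0.4  0.1  0.1] open 0.0852 grip 0.0 t 0.15
-> [0.549 0.065 0.25 ] 8
[-0.59, -0.42, -0.0] [-0.02, -0.06, -0.25]
[-0.58, -0.44, 0.0] [-0.02, -0.06, -0.25]
[-0.56, -0.46, 0.0] [-0.02, -0.06, -0.25]
[-0.54, -0.48, 0.01] [-0.02, -0.06, -0.25]
[-0.53, -0.5, 0.01] [-0.02, -0.06, -0.25]
[-0.51, -0.52, 0.01] [-0.02, -0.06, -0.25]
[-0.49, -0.54, 0.02] [-0.02, -0.06, -0.25]
[-0.47, -0.55, 0.02] [-0.02, -0.06, -0.25]
[-0.45, -0.57, 0.02] [-0.02, -0.06, -0.25]
[-0.43, -0.59, 0.03] [-0.02, -0.06, -0.25]
[-0.41, -0.6, 0.03] [-0.02, -0.06, -0.25]
[-0.39, -0.61, 0.03] [-0.02, -0.06, -0.25]
[-0.37, -0.63, 0.03] [-0.02, -0.06, -0.25]
[-0.34, -0.64, 0.03] [-0.02, -0.06, -0.25]
[-0.32, -0.65, 0.03] [-0.02, -0.06, -0.25]
[-0.3, -0.66, 0.03] [-0.02, -0.06, -0.25]
```

play_rows --series '[[1,[-0.59,-0.42,0],[-0.02,-0.06,-0.25]],[1,[-0.58,-0.44,0],[-0.02,-0.06,-0.25]],[1,[-0.56,-0.46,0],[-0.02,-0.06,-0.25]],[1,[-0.54,-0.48,0],[-0.02,-0.06,-0.25]],[1,[-0.53,-0.5,0],[-0.02,-0.06,-0.25]],[1,[-0.51,-0.52,0],[-0.02,-0.06,-0.25]],[1,[-0.49,-0.54,0],[-0.02,-0.06,-0.25]],[1,[-0.47,-0.55,0],[-0.02,-0.06,-0.25]]]' --force 40

```text
t: 1.15
tool_pos: [0.4044, 0.3164, 0.2526]
tool_rot: [0.224, 3.063, 0.011]
contact_force: [0.9, -0.4, -0.1]
opening: 0.0856
grip_force: 0.0
```

play_rows --series '[[1,[-0.45,-0.57,0.02],[-0.02,-0.06,-0.25]],[1,[-0.43,-0.59,0.02],[-0.02,-0.06,-0.25]],[1,[-0.41,-0.6,0.02],[-0.02,-0.06,-0.25]],[1,[-0.39,-0.61,0.02],[-0.02,-0.06,-0.25]],[1,[-0.37,-0.63,0.02],[-0.02,-0.06,-0.25]],[1,[-0.34,-0.64,0.02],[-0.02,-0.06,-0.25]],[1,[-0.32,-0.65,0.02],[-0.02,-0.06,-0.25]],[1,[-0.3,-0.66,0.02],[-0.02,-0.06,-0.25]]]'

```text
t: 2.15
tool_pos: [0.5493, 0.0645, 0.2565]
tool_rot: [-0.201, 2.996, 0.023]
contact_force: [0.2, -0.0, -0.2]
opening: 0.0856
grip_force: 0.0
```

play_rows --series '[[1,[0,0,0],[0,0,0]],[1,[0,0,0],[0,0,0]]]'

```text
t: 2.4
tool_pos: [0.5487, 0.0658, 0.2564]
tool_rot: [-0.198, 2.997, 0.023]
contact_force: [-0.0, -0.4, 0.3]
opening: 0.0854
grip_force: 0.0
```

```bash
python3 - <<'E'
from h import *
from station import ctrl,imaging
o=ctrl.get_obs();w=imaging.get_image("wrist");cv2.imwrite("pics/w1.png",w["color"])
pickle.dump((o,w),open("w1.pkl","wb"))
plan([((.549,.065,.104),8,None,6)],o)
E
```

```text
now [0.5487 0.0658 0.2564] F [-0.  -0.4  0.3] open 0.0854 grip 0.0 t 2.4
-> [0.549 0.065 0.104] 8
[0.07, -0.01, 0.5] [0.01, -0.0, -0.0]
[0.07, -0.01, 0.5] [0.01, -0.0, -0.0]
[0.07, -0.0, 0.5] [0.01, -0.0, -0.0]
[0.07, -0.0, 0.5] [0.01, -0.0, -0.0]
[0.07, -0.0, 0.5] [0.01, -0.0, -0.0]
[0.07, -0.0, 0.5] [0.01, -0.0, -0.0]
```

View pics/w1.png

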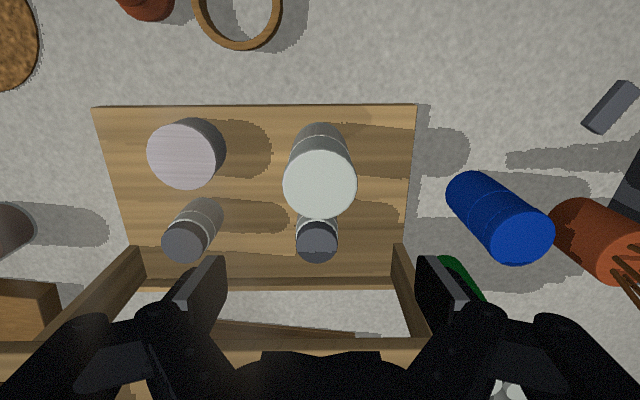

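The wrist view shows the canister lid centred between the fingers at about (320,183), the jar cap directly behind it at (317,243), and the tin and spare jar at left. I'll compute both positions from this view.

```bash
cat >> h.py <<'E'
def wray(o,w):
    T=np.eye(4);T[:3,:3]=Ro.from_rotvec(o["tool_rot"]).as_matrix();T[:3,3]=o["tool_pos"]
    w["extrinsics"]=np.linalg.inv(T@np.array(w["hand_eye"]));return w
E
python3 - <<'E'
from h import *
o,w=pickle.load(open("w1.pkl","rb"));w=wray(o,w)
g=cv2.cvtColor(w["color"],cv2.COLOR_BGR2HSV)
m=cv2.inRange(g,(0,0,165),(179,40,255));m[:, :270]=0;m[:,370:]=0;m[:140]=0;m[225:]=0
k=max(cv2.findContours(m,0,1)[0],key=cv2.contourArea);e=cv2.minEnclosingCircle(k);print("lid",e,onz(w,*e[0],.14))
print("jar",onz(w,317,243,.095),"spare",onz(w,182,243,.095))
E
```

```text
lid ((319.1130676269531, 188.52650451660156), 39.38571548461914) [0.5526812  0.06697748 0.14      ]
jar [0.62894382 0.07490326 0.095     ] spare [ 0.64626229 -0.05883126  0.095     ]
```

play_rows --series '[[1,[0.07,0,0.5],[0,0,0]],[1,[0.07,0,0.5],[0,0,0]],[1,[0.07,0,0.4],[0,0,0]]]'

```text
t: 2.82
tool_pos: [0.5476, 0.0669, 0.1848]
tool_rot: [-0.201, 2.997, 0.023]
contact_force: [0.2, 0.2, -0.0]
opening: 0.0852
grip_force: 0.0
```

play_rows --series '[[1,[0.04,0,0.4],[0,0,0]],[1,[0.05,0,0.4],[0,0,0]],[1,[0.05,0,0.4],[0,0,0]],[1,[0.04,0,0.4],[0,0,0]],[1,[0,0,0],[0,0,0]]]'

```text
t: 3.45
tool_pos: [0.549, 0.0669, 0.1033]
tool_rot: [-0.2, 3.0, 0.023]
contact_force: [-0.1, -0.2, -0.7]
opening: 0.0851
grip_force: 0.0
```

play_rows --series '[[0.5,[0,0,0],[0,0,0]],[0.5,[0,0,0],[0,0,0]],[0.5,[0,0,0],[0,0,0]],[0.5,[0,0,0],[0,0,0]],[0.5,[0,0,0],[0,0,0]]]' --force 40

```text
t: 4.08
tool_pos: [0.5515, 0.0666, 0.1071]
tool_rot: [-0.199, 2.994, 0.023]
contact_force: [-0.5, -1.2, 5.2]
opening: 0.0589
grip_force: 42.7
```

play_rows --series '[[0.5,[-0.03,0,-0.2],[0,0,0]],[0.5,[-0.06,0,-0.4],[0,0,0]],[0.5,[-0.06,0,-0.4],[0,0,0]],[0.5,[-0.06,0,-0.4],[0,0,0]],[0.5,[0,0,0],[0,0,0]]]'

```text
t: 4.7
tool_pos: [0.5523, 0.0663, 0.1785]
tool_rot: [-0.199, 2.993, 0.022]
contact_force: [-0.3, -0.0, -2.7]
opening: 0.0584
grip_force: 43.6
```

```bash
python3 -c "
from h import *
plan([((.42,.205,.18),8,None,10),((.42,.205,.10),8,None,6)])"
```

```text
now [0.5523 0.0663 0.1785] F [-0.3 -0.  -2.7] open 0.0584 grip 43.56939196586609 t 4.7
-> [0.42  0.205 0.18 ] 8
[0.22, 0.31, -0.03] [0.0, 0.0, -0.0]
[0.22, 0.31, -0.03] [0.0, 0.0, -0.0]
[0.22, 0.31, -0.03] [0.0, 0.0, -0.0]
[0.22, 0.31, -0.03] [0.0, 0.0, -0.0]
[0.22, 0.31, -0.03] [0.0, 0.0, -0.0]
[0.22, 0.31, -0.03] [0.0, 0.0, -0.0]
[0.22, 0.31, -0.03] [0.0, 0.0, -0.0]
[0.22, 0.31, -0.03] [0.0, 0.0, -0.0]
[0.22, 0.31, -0.03] [0.0, 0.0, -0.0]
[0.22, 0.31, -0.03] [0.0, 0.0, -0.0]
-> [0.42  0.205 0.1  ] 8
[0.04, -0.0, 0.26] [0.0, 0.0, 0.0]
[0.04, -0.0, 0.26] [0.0, 0.0, 0.0]
[0.04, -0.0, 0.26] [0.0, 0.0, -0.0]
[0.04, -0.0, 0.26] [-0.0, 0.0, -0.0]
[0.04, -0.0, 0.26] [0.0, 0.0, 0.0]
[0.04, -0.0, 0.26] [0.0, 0.0, 0.0]
```

play_rows --series '[[0.5,[0.22,0.31,-0.03],[0,0,0]],[0.5,[0.22,0.31,-0.03],[0,0,0]],[0.5,[0.22,0.31,-0.03],[0,0,0]],[0.5,[0.22,0.31,-0.03],[0,0,0]],[0.5,[0.22,0.31,-0.03],[0,0,0]],[0.5,[0.22,0.31,-0.03],[0,0,0]],[0.5,[0.22,0.31,-0.03],[0,0,0]],[0.5,[0.22,0.31,-0.03],[0,0,0]]]'

```text
t: 5.7
tool_pos: [0.4458, 0.1784, 0.1768]
tool_rot: [-0.199, 2.996, 0.023]
contact_force: [-0.1, -0.5, -2.8]
opening: 0.0589
grip_force: 43.7
```

play_rows --series '[[0.5,[0.22,0.31,-0.03],[0,0,0]],[0.5,[0.22,0.31,-0.03],[0,0,0]],[0.5,[0.04,0,0.26],[0,0,0]],[0.5,[0.04,0,0.26],[0,0,0]],[0.5,[0.04,0,0.26],[0,0,0]],[0.5,[0.04,0,0.26],[0,0,0]],[0.5,[0.04,0,0.26],[0,0,0]],[0.5,[0,0,0],[0,0,0]]]'

```text
t: 6.7
tool_pos: [0.4187, 0.205, 0.1092]
tool_rot: [-0.199, 3.0, 0.021]
contact_force: [-0.0, 0.9, -3.3]
opening: 0.0584
grip_force: 43.7
```

Next, a slow descent to touch-down at about z 0.087.

play_rows --series '[[0.5,[0.02,0,0.14],[0,0,0]],[0.5,[0.02,0,0.12],[0,0,0]],[0.5,[0.01,0,0.08],[0,0,0]],[0.5,[0.01,0,0.06],[0,0,0]],[0.5,[0,0,0.03],[0,0,0]],[0.5,[0,0,0],[0,0,0]]]'

```text
t: 7.45
tool_pos: [0.4197, 0.2056, 0.0893]
tool_rot: [-0.199, 2.996, 0.023]
contact_force: [-0.1, 0.1, -2.5]
opening: 0.0585
grip_force: 43.8
```

play_rows --series '[[0.5,[0.01,0,0.04],[0,0,0]],[0.5,[0,0,0.03],[0,0,0]],[0.5,[0,0,0],[0,0,0]]]'

```text
t: 7.82
tool_pos: [0.4207, 0.2059, 0.0873]
tool_rot: [-0.199, 2.994, 0.023]
contact_force: [-2.3, -0.2, 4.8]
opening: 0.0588
grip_force: 43.7
```

play_rows --series '[[0.8,[0,0,0],[0,0,0]],[1,[0,0,0],[0,0,0]],[1,[0,0,0],[0,0,0]],[1,[0,0,0],[0,0,0]],[1,[-0.03,0,-0.2],[0,0,0]],[1,[-0.06,0,-0.4],[0,0,0]],[1,[-0.08,0,-0.6],[0,0,0]],[1,[-0.11,0,-0.8],[0,0,0]]]'

```text
t: 8.82
tool_pos: [0.4191, 0.2049, 0.1875]
tool_rot: [-0.199, 2.998, 0.022]
contact_force: [1.1, 0.3, 0.6]
opening: 0.085
grip_force: 0.0
```

```bash
python3 - <<'E'
from h import *
from station import ctrl,imaging
t=imaging.get_image("top");o=ctrl.get_obs()
cv2.imwrite("pics/top2.png",cv2.resize(t["color"][120:270,180:400],None,fx=3,fy=3))
print(proj(t,(.42,.206,.12)),proj(t,(.42,.206,.0)))
# jar approach: jar 0.630,0.073 ; grasp height 0.062 tilt 38
j=np.array([.6295,.073,.062]);z=orient(38).apply([0,0,1]);print("axis",z)
j=j+.002*z
plan([((.47,.06,.25),38,None,10),(j-.12*z,38,None,6),(j,38,None,8)],o)
E
```

```text
[246.64767554 233.81899132] [253.89280013 239.04186447]
axis [ 0.61011018  0.08249013 -0.78801075]
now [0.4225 0.206  0.195 ] F [1.9 1.4 4. ] open 0.0851 grip 0.0 t 8.875
-> [0.47 0.06 0.25] 38
[-0.07, -0.3, -0.1] [0.0, -0.37, -0.0]
[-0.08, -0.3, -0.1] [0.0, -0.37, -0.0]
[-0.08, -0.3, -0.09] [0.0, -0.37, -0.0]
[-0.09, -0.3, -0.09] [0.0, -0.37, -0.0]
[-0.09, -0.3, -0.09] [0.0, -0.37, -0.0]
[-0.09, -0.3, -0.08] [0.0, -0.37, -0.0]
[-0.1, -0.3, -0.08] [0.0, -0.37, -0.0]
[-0.1, -0.3, -0.07] [0.0, -0.37, -0.0]
[-0.11, -0.3, -0.06] [0.0, -0.37, -0.0]
[-0.11, -0.3, -0.06] [0.0, -0.37, -0.0]
-> [0.557507   0.06326616 0.15498527] 38
[-0.03, -0.03, 0.43] [0.0, 0.0, 0.0]
[-0.03, -0.03, 0.43] [0.0, 0.0, 0.0]
[-0.03, -0.03, 0.43] [0.0, 0.0, 0.0]
[-0.03, -0.03, 0.43] [0.0, -0.0, -0.0]
[-0.03, -0.03, 0.43] [0.0, 0.0, 0.0]
[-0.03, -0.03, 0.43] [-0.0, 0.0, -0.0]
-> [0.63072022 0.07316498 0.06042398] 38
[0.0, 0.0, 0.3] [0.0, 0.0, 0.0]
[-0.0, -0.0, 0.3] [0.0, 0.0, 0.0]
[0.0, -0.0, 0.3] [0.0, 0.0, 0.0]
[-0.0, -0.0, 0.3] [0.0, 0.0, 0.0]
[0.0, 0.0, 0.3] [-0.0, -0.0, 0.0]
[0.0, -0.0, 0.3] [0.0, 0.0, 0.0]
[-0.0, -0.0, 0.3] [0.0, -0.0, 0.0]
[0.0, 0.0, 0.3] [0.0, 0.0, 0.0]
```

View pics/top2.png

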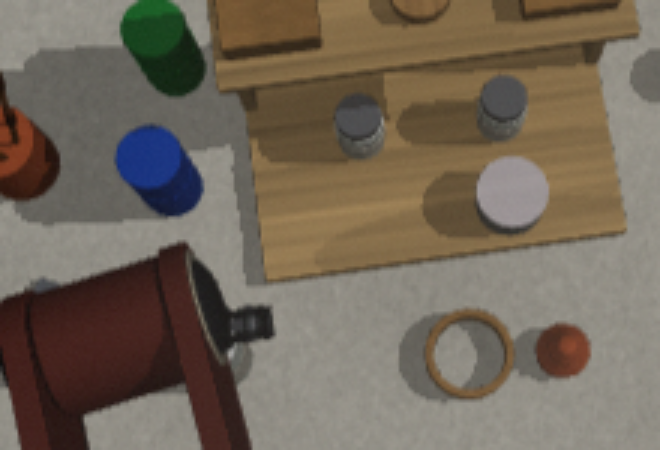

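The gripper is over the set-aside canister, and the rack lane is clear with the jar cap visible at (358,117). I'll move to the jar's tilted pre-pose.

play_rows --series '[[1,[-0.07,-0.3,-0.1],[0,-0.37,0]],[1,[-0.08,-0.3,-0.1],[0,-0.37,0]],[1,[-0.08,-0.3,-0.1],[0,-0.37,0]],[1,[-0.09,-0.3,-0.1],[0,-0.37,0]],[1,[-0.09,-0.3,-0.1],[0,-0.37,0]],[1,[-0.09,-0.3,-0.08],[0,-0.37,0]],[1,[-0.1,-0.3,-0.08],[0,-0.37,0]],[1,[-0.1,-0.3,-0.07],[0,-0.37,0]]]'

```text
t: 9.88
tool_pos: [0.4575, 0.0884, 0.2331]
tool_rot: [-0.17, 2.581, 0.056]
contact_force: [-0.1, 0.0, 0.1]
opening: 0.0849
grip_force: 0.0
```

play_rows --series '[[1,[-0.1,-0.3,-0.06],[0,-0.37,0]],[1,[-0.1,-0.3,-0.06],[0,-0.37,0]],[1,[-0.03,-0.03,0.4],[0,0,0]],[1,[-0.03,-0.03,0.4],[0,0,0]],[1,[-0.03,-0.03,0.4],[0,0,0]],[1,[-0.03,-0.03,0.4],[0,0,0]],[1,[-0.03,-0.03,0.4],[0,0,0]],[1,[0,0,0],[0,0,0]]]'

```text
t: 10.88
tool_pos: [0.5333, 0.0616, 0.1664]
tool_rot: [-0.163, 2.484, 0.064]
contact_force: [-0.8, -0.3, 0.3]
opening: 0.0853
grip_force: 0.0
```

```bash
python3 - <<'E'
from h import *
from station import ctrl,imaging
o=ctrl.get_obs();w=wray(o,imaging.get_image("wrist"));cv2.imwrite("pics/w2.png",w["color"]);pickle.dump((o,w),open("w2.pkl","wb"))
print(o["q"].round(2))
for y in (.068,.073,.078):print(proj(w,(.63,y,.095)),proj(w,(.63,y,.02)))
print("overhang",[proj(w,p) for p in [(.614,.181,.215),(.6586,-.1628,.215)]])
j=np.array([.6295,.073,.062]);z=orient(38).apply([0,0,1]);j=j+.002*z
plan([(j,38,None,8)],o)
E
```

```text
[-0.09 -0.48  2.3   0.22  0.7  -1.92]
[310.74283422 243.69786741] [311.73547118 174.21732929]
[316.83947518 244.06393776] [316.94199998 174.65504805]
[322.91049465 244.42846968] [322.12983049 175.09119483]
overhang [array([501.55002293, 421.56649451]), array([-90.41659434, 425.30034083])]
now [0.5333 0.0616 0.1664] F [-0.8 -0.3  0.3] open 0.0853 grip 0.0 t 10.875
-> [0.63072022 0.07316498 0.06042398] 38
[-0.03, -0.01, 0.36] [0.0, -0.01, -0.0]
[-0.03, -0.01, 0.36] [0.0, -0.01, -0.0]
[-0.03, -0.01, 0.36] [0.0, -0.01, -0.0]
[-0.03, -0.0, 0.36] [0.0, -0.01, -0.0]
[-0.03, -0.0, 0.36] [0.0, -0.01, -0.0]
[-0.03, -0.0, 0.36] [0.0, -0.01, -0.0]
[-0.03, -0.0, 0.36] [0.0, -0.01, -0.0]
[-0.03, -0.0, 0.36] [0.0, -0.01, -0.0]
```

View pics/w2.png

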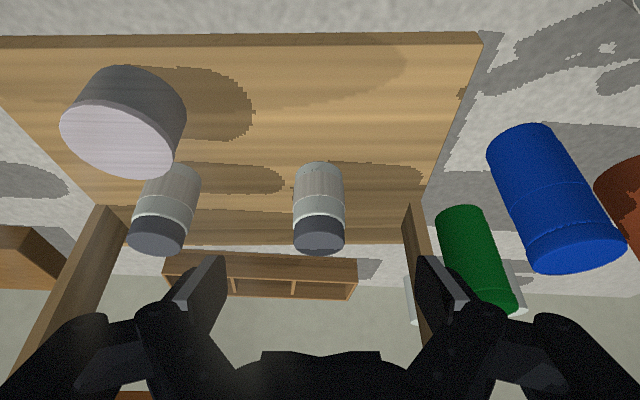

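The wrist view shows the jar alone in the lane, with its cap top at (319,244). It was predicted at (317,244), so y ≈ 0.075 and x ≈ 0.630. I'll approach along the tool axis.

play_rows --series '[[1,[-0.02,0,0.36],[0,-0.01,0]],[1,[-0.02,0,0.36],[0,-0.01,0]],[1,[-0.02,0,0.36],[0,-0.01,0]],[1,[-0.02,0,0.36],[0,-0.01,0]],[1,[-0.02,0,0.36],[0,0,0]],[1,[-0.02,0,0.36],[0,0,0]]]'

```text
t: 11.68
tool_pos: [0.6048, 0.0715, 0.0874]
tool_rot: [-0.163, 2.473, 0.064]
contact_force: [0.5, -0.2, -0.1]
opening: 0.0853
grip_force: 0.0
```

```bash
python3 - <<'E'
from h import *
from station import ctrl,imaging
o=ctrl.get_obs()
j=np.array([.630,.075,.059]);z=orient(38).apply([0,0,1]);j=j+.002*z
plan([(j,38,None,3)],o)
E
```

```text
now [0.6048 0.0715 0.0874] F [ 0.5 -0.2 -0.1] open 0.0853 grip 0.0 t 11.675
-> [0.63122022 0.07516498 0.05742398] 38
[-0.02, 0.0, 0.27] [0.01, 0.0, -0.01]
[-0.02, 0.0, 0.27] [0.01, 0.0, -0.01]
[-0.02, 0.0, 0.27] [0.01, 0.0, -0.01]
```

play_rows --series '[[1,[-0.02,0,0.27],[0,0,0]],[1,[-0.02,0,0.27],[0,0,0]],[1,[-0.02,0,0.25],[0,0,0]],[1,[0,0,0],[0,0,0]]]'

```text
t: 12.18
tool_pos: [0.6306, 0.0752, 0.0574]
tool_rot: [-0.163, 2.475, 0.064]
contact_force: [-1.4, 0.3, -0.4]
opening: 0.0853
grip_force: 0.0
```

play_rows --series '[[0.4,[0,0,0],[0,0,0]],[0.4,[0,0,0],[0,0,0]],[0.4,[0,0,0],[0,0,0]],[0.4,[0,0,0],[0,0,0]],[0.4,[0,0,0],[0,0,0]],[0.4,[0,0,0],[0,0,0]]]' --force 35

```text
t: 12.92
tool_pos: [0.6308, 0.075, 0.0578]
tool_rot: [-0.162, 2.474, 0.063]
contact_force: [-4.7, -1.4, 7.2]
opening: 0.0454
grip_force: 37.5
```

```bash
python3 - <<'E'
from h import *
plan([((.631,.075,.080),37.7,None,4),((.515,.058,.12),37.7,None,6),((.46,.0,.18),37.7,0,6),((.471,-.302,.16),37.7,-20,12),((.471,-.302,.06),37.7,-20,7)])
E
```

```text
now [0.6308 0.075  0.0578] F [-4.7 -1.4  7.2] open 0.0454 grip 37.46491849422455 t 12.925
-> [0.631 0.075 0.08 ] 37.7
[-0.07, 0.0, -0.09] [0.01, 0.01, -0.01]
[-0.07, 0.0, -0.09] [0.01, 0.01, -0.01]
[-0.07, 0.0, -0.09] [0.01, 0.01, -0.01]
[-0.07, -0.0, -0.09] [0.01, 0.01, -0.01]
-> [0.515 0.058 0.12 ] 37.7
[0.23, -0.0, -0.34] [0.0, 0.0, 0.0]
[0.23, -0.0, -0.34] [0.0, 0.0, 0.0]
[0.23, -0.0, -0.34] [0.0, 0.0, 0.0]
[0.23, -0.0, -0.34] [0.0, 0.0, 0.0]
[0.23, -0.0, -0.34] [0.0, 0.0, 0.0]
[0.23, -0.0, -0.34] [0.0, 0.0, 0.0]
-> [0.46 0.   0.18] 37.7
[0.04, -0.17, -0.29] [0.1, -0.0, 0.13]
[0.04, -0.17, -0.28] [0.1, 0.0, 0.13]
[0.04, -0.18, -0.28] [0.1, -0.0, 0.13]
[0.03, -0.18, -0.28] [0.1, 0.0, 0.13]
[0.03, -0.18, -0.28] [0.1, -0.0, 0.13]
[0.03, -0.19, -0.27] [0.1, -0.0, 0.13]
-> [ 0.471 -0.302  0.16 ] 37.7
[0.01, -0.5, 0.04] [0.13, -0.0, 0.16]
[-0.01, -0.5, 0.05] [0.13, -0.0, 0.16]
[-0.02, -0.5, 0.06] [0.13, 0.0, 0.16]
[-0.03, -0.5, 0.06] [0.13, -0.0, 0.16]
[-0.04, -0.5, 0.07] [0.13, 0.0, 0.16]
[-0.05, -0.5, 0.08] [0.13, -0.0, 0.16]
[-0.06, -0.49, 0.09] [0.13, -0.0, 0.16]
[-0.07, -0.49, 0.1] [0.13, -0.0, 0.16]
[-0.09, -0.49, 0.11] [0.13, 0.0, 0.16]
[-0.1, -0.48, 0.12] [0.13, -0.0, 0.16]
[-0.11, -0.48, 0.13] [0.13, -0.0, 0.16]
[-0.12, -0.47, 0.13] [0.13, -0.0, 0.16]
-> [ 0.471 -0.302  0.06 ] 37.7
[0.17, -0.0, 0.23] [0.0, 0.0, 0.0]
[0.17, -0.0, 0.23] [-0.0, -0.0, -0.0]
[0.17, -0.0, 0.23] [0.0, 0.0, 0.0]
[0.17, -0.0, 0.23] [0.0, 0.0, -0.0]
[0.17, -0.0, 0.23] [0.0, 0.0, 0.0]
[0.17, -0.0, 0.23] [-0.0, 0.0, -0.0]
[0.17, 0.0, 0.23] [0.0, 0.0, 0.0]
```

play_rows --series '[[0.4,[-0.07,0,-0.09],[0,0,0]],[0.4,[-0.07,0,-0.09],[0,0,0]],[0.4,[-0.07,0,-0.09],[0,0,0]],[0.4,[-0.07,0,-0.09],[0,0,0]],[0.4,[0,0,0],[0,0,0]]]'

```text
t: 13.55
tool_pos: [0.6307, 0.075, 0.0803]
tool_rot: [-0.163, 2.474, 0.064]
contact_force: [0.7, -0.5, -0.6]
opening: 0.0452
grip_force: 36.8
```

play_rows --series '[[0.4,[0.23,0,-0.34],[0,0,0]],[0.4,[0.23,0,-0.34],[0,0,0]],[0.4,[0.23,0,-0.34],[0,0,0]],[0.4,[0.23,0,-0.34],[0,0,0]],[0.4,[0.23,0,-0.34],[0,0,0]],[0.4,[0.23,0,-0.34],[0,0,0]]]'

```text
t: 14.3
tool_pos: [0.5134, 0.0592, 0.1173]
tool_rot: [-0.163, 2.476, 0.064]
contact_force: [-0.2, 0.2, -0.0]
opening: 0.0447
grip_force: 36.6
```

play_rows --series '[[0.4,[0.04,-0.17,-0.28],[0.1,0,0.13]],[0.4,[0.04,-0.17,-0.28],[0.1,0,0.13]],[0.4,[0.04,-0.18,-0.28],[0.1,0,0.13]],[0.4,[0.03,-0.18,-0.28],[0.1,0,0.13]],[0.4,[0.03,-0.18,-0.28],[0.1,0,0.13]],[0.4,[0.03,-0.19,-0.28],[0.1,0,0.13]]]'

```text
t: 15.05
tool_pos: [0.458, 0.0008, 0.1769]
tool_rot: [0.009, 2.481, 0.006]
contact_force: [-0.2, -0.3, -1.3]
opening: 0.0451
grip_force: 36.6
```

play_rows --series '[[0.4,[0.01,-0.5,0.04],[0.13,0,0.16]],[0.4,[-0.01,-0.5,0.05],[0.13,0,0.16]],[0.4,[-0.02,-0.5,0.06],[0.13,0,0.16]],[0.4,[-0.03,-0.5,0.06],[0.13,0,0.16]],[0.4,[-0.04,-0.5,0.07],[0.13,0,0.16]],[0.4,[-0.05,-0.5,0.08],[0.13,0,0.16]],[0.4,[-0.06,-0.49,0.09],[0.13,0,0.16]],[0.4,[-0.07,-0.49,0.1],[0.13,0,0.16]]]'

```text
t: 16.05
tool_pos: [0.4648, -0.2009, 0.1623]
tool_rot: [0.293, 2.468, -0.098]
contact_force: [0.2, 0.5, -1.7]
opening: 0.0453
grip_force: 36.7
```

play_rows --series '[[0.4,[-0.09,-0.49,0.11],[0.13,0,0.16]],[0.4,[-0.1,-0.48,0.12],[0.13,0,0.16]],[0.4,[-0.11,-0.48,0.13],[0.13,0,0.16]],[0.4,[-0.12,-0.47,0.13],[0.13,0,0.16]],[0.4,[0,0,0],[0,0,0]],[0.4,[0,0,0],[0,0,0]]]'

```text
t: 16.8
tool_pos: [0.4689, -0.3006, 0.1556]
tool_rot: [0.432, 2.451, -0.148]
contact_force: [-0.0, -0.3, -1.4]
opening: 0.0451
grip_force: 36.6
```

```bash
python3 - <<'E'
from h import *
from station import ctrl,imaging
o=ctrl.get_obs();print(o["q"].round(2),Ro.from_rotvec(o["tool_rot"]).as_matrix()[:,2].round(3))
plan([((.471,-.302,.058),37.7,-20,7)],o)
w=wray(o,imaging.get_image("wrist"));cv2.imwrite("pics/w3.png",w["color"])
print("mat px",proj(w,(.472,-.302,.004)))
E
```

```text
[-0.84 -0.39  2.25  0.45  0.73 -2.32] [ 0.575 -0.21  -0.791]
now [ 0.4689 -0.3006  0.1556] F [-0.  -0.3 -1.4] open 0.0451 grip 36.5823233127594 t 16.8
-> [ 0.471 -0.302  0.058] 37.7
[0.17, -0.0, 0.22] [-0.0, 0.0, 0.0]
[0.17, -0.0, 0.22] [-0.0, 0.0, 0.0]
[0.17, -0.0, 0.22] [-0.0, 0.0, 0.0]
[0.17, -0.0, 0.22] [-0.0, 0.0, 0.0]
[0.17, -0.0, 0.22] [-0.0, 0.0, 0.0]
[0.17, -0.0, 0.22] [-0.0, 0.0, 0.0]
[0.17, -0.0, 0.23] [-0.0, 0.0, 0.0]
mat px [318.76953394  83.19164492]
```

View pics/w3.png

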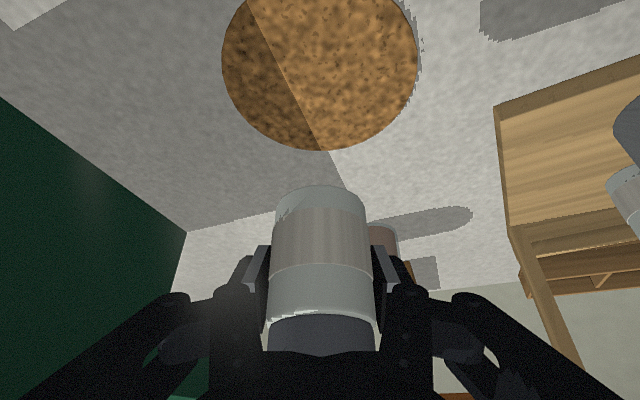

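The jar is held securely and looks upright, with the mat ahead at roughly (320,60). I'll check the mat's rim against the prediction.

```bash
python3 - <<'E'
from h import *
import math
from station import ctrl
o=ctrl.get_obs();import station.imaging as _ if False else None
E
python3 - <<'E'
from h import *
from station import ctrl,imaging
o=ctrl.get_obs();w=wray(o,imaging.get_image("wrist"))
g=cv2.cvtColor(w["color"],cv2.COLOR_BGR2HSV)
m=cv2.inRange(g,(5,90,40),(25,255,255));m[160:]=0;m[:,:215]=0;m[:,430:]=0
k=max(cv2.findContours(m,0,1)[0],key=cv2.contourArea)[:,0].astype(float)
P=np.array([onz(w,*p,.004)[:2] for p in k if p[1]>3])
A=np.c_[2*P,np.ones(len(P))];s=np.linalg.lstsq(A,(P**2).sum(1),rcond=None)[0];print(s[:2],np.sqrt(s[2]+s[:2]@s[:2]))
E
```

```text
[ 0.47071757 -0.30130887] 0.06842310085862738  File "<stdin>", line 4
    o=ctrl.get_obs();import station.imaging as _ if False else None
                                                 ^^
SyntaxError: invalid syntax
```

The circle fit gives the mat at (0.471,-0.301) with radius 68 mm, which agrees. Lowering now, with contact expected at z ≈ 0.042.

play_rows --series '[[0.4,[0.17,0,0.22],[0,0,0]],[0.4,[0.17,0,0.22],[0,0,0]],[0.4,[0.17,0,0.22],[0,0,0]],[0.4,[0.17,0,0.22],[0,0,0]],[0.4,[0.17,0,0.22],[0,0,0]],[0.4,[0.17,0,0.22],[0,0,0]],[0.4,[0.17,0,0.22],[0,0,0]],[0.4,[0,0,0],[0,0,0]]]'

```text
t: 17.9
tool_pos: [0.4685, -0.3005, 0.0568]
tool_rot: [0.434, 2.453, -0.147]
contact_force: [0.8, 0.3, -1.4]
opening: 0.045
grip_force: 36.6
```

play_rows --series '[[0.4,[0.06,0,0.08],[0,0,0]],[0.4,[0.06,0,0.08],[0,0,0]],[0.4,[0.03,0,0.04],[0,0,0]],[0.4,[0,0,0],[0,0,0]]]'

```text
t: 18.4
tool_pos: [0.4694, -0.3014, 0.0462]
tool_rot: [0.432, 2.45, -0.149]
contact_force: [0.7, -0.1, -1.0]
opening: 0.0449
grip_force: 36.6
```

play_rows --series '[[0.4,[0.03,0,0.04],[0,0,0]],[0.4,[0.03,0,0.03],[0,0,0]],[0.4,[0,0,0],[0,0,0]]]'

```text
t: 18.77
tool_pos: [0.4693, -0.3015, 0.0419]
tool_rot: [0.432, 2.45, -0.15]
contact_force: [-1.1, 0.5, -1.3]
opening: 0.0452
grip_force: 36.7
```

play_rows --series '[[0.4,[0.015,0,0.02],[0,0,0]],[0.4,[0.015,0,0.02],[0,0,0]],[0.4,[0,0,0],[0,0,0]]]'

```text
t: 19.15
tool_pos: [0.4707, -0.3025, 0.0418]
tool_rot: [0.432, 2.446, -0.151]
contact_force: [-6.5, 4.4, 11.6]
opening: 0.0449
grip_force: 37.9
```

play_rows --series '[[0.6,[0,0,0],[0,0,0]],[1,[0,0,0],[0,0,0]],[1,[0,0,0],[0,0,0]],[1,[0,0,0],[0,0,0]],[1,[0,0,0],[0,0,0]],[1,[0,0,-0.3],[0,0,0]],[1,[0,0,-0.5],[0,0,0]],[1,[0,0,-0.6],[0,0,0]]]'

```text
t: 20.15
tool_pos: [0.4284, -0.2861, 0.0945]
tool_rot: [0.433, 2.451, -0.148]
contact_force: [0.4, -0.5, -0.5]
opening: 0.0853
grip_force: 0.0
```

play_rows --series '[[1,[0,0,-0.7],[0,0,0]],[1,[0,0,-0.7],[0,0,0]],[1,[0,0,-0.7],[0,0,0]],[1,[0,0,0],[0,0,0]]]'

```text
t: 20.65
tool_pos: [0.3688, -0.2658, 0.1811]
tool_rot: [0.431, 2.444, -0.157]
contact_force: [0.9, -1.2, -0.9]
opening: 0.0853
grip_force: 0.0
```

```bash
python3 - <<'E'
from h import *
from station import ctrl,imaging
o=ctrl.get_obs()
plan([((.40,-.05,.23),25,-10,10),((.4207,.2059,.23),8,None,10)],o)
t=imaging.get_image("top");w=imaging.get_image("wrist")["color"]
a=cv2.resize(t["color"][170:270,220:470],None,fx=3,fy=3);cv2.imwrite("pics/chk.png",np.vstack([a,cv2.resize(w,(750,300))[:,:750] if 0 else cv2.copyMakeBorder(cv2.resize(w,(464,290)),0,0,0,286,0)]))
E
```

```text
now [ 0.3688 -0.2658  0.1811] F [ 0.9 -1.2 -0.9] open 0.0853 grip 0.0 t 20.65
-> [ 0.4  -0.05  0.23] 25
[0.01, 0.43, -0.13] [-0.07, 0.16, -0.11]
[0.01, 0.43, -0.13] [-0.07, 0.16, -0.11]
[0.0, 0.43, -0.13] [-0.07, 0.16, -0.11]
[-0.0, 0.43, -0.12] [-0.07, 0.16, -0.11]
[-0.01, 0.43, -0.12] [-0.07, 0.16, -0.11]
[-0.01, 0.43, -0.11] [-0.07, 0.16, -0.11]
[-0.01, 0.43, -0.11] [-0.07, 0.16, -0.11]
[-0.02, 0.43, -0.11] [-0.07, 0.16, -0.11]
[-0.02, 0.43, -0.1] [-0.07, 0.16, -0.11]
[-0.02, 0.44, -0.1] [-0.07, 0.16, -0.11]
-> [0.4207 0.2059 0.23  ] 8
[0.04, 0.51, -0.02] [-0.06, 0.21, -0.21]
[0.03, 0.51, -0.01] [-0.06, 0.21, -0.21]
[0.01, 0.51, -0.01] [-0.06, 0.21, -0.21]
[-0.0, 0.51, -0.0] [-0.06, 0.21, -0.21]
[-0.02, 0.51, -0.0] [-0.06, 0.21, -0.21]
[-0.03, 0.51, 0.0] [-0.06, 0.21, -0.21]
[-0.05, 0.51, 0.01] [-0.06, 0.21, -0.21]
[-0.06, 0.51, 0.01] [-0.06, 0.21, -0.21]
[-0.08, 0.51, 0.01] [-0.06, 0.21, -0.21]
[-0.09, 0.5, 0.01] [-0.06, 0.21, -0.21]
```

View pics/chk.png

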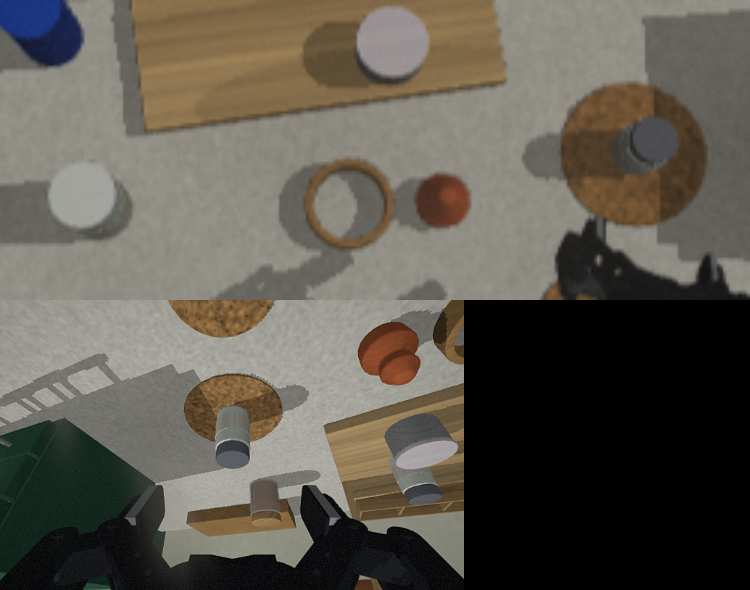

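The jar stands upright in the middle of the mat, and the canister stands upright at top-view (247,235). It was predicted at (247,234). Now back to the canister.

play_rows --series '[[1,[0.01,0.43,-0.13],[-0.07,0.16,-0.11]],[1,[0.01,0.43,-0.13],[-0.07,0.16,-0.11]],[1,[0,0.43,-0.13],[-0.07,0.16,-0.11]],[1,[0,0.43,-0.12],[-0.07,0.16,-0.11]],[1,[-0.01,0.43,-0.12],[-0.07,0.16,-0.11]],[1,[-0.01,0.43,-0.11],[-0.07,0.16,-0.11]],[1,[-0.01,0.43,-0.11],[-0.07,0.16,-0.11]],[1,[-0.02,0.43,-0.11],[-0.07,0.16,-0.11]]]'

```text
t: 21.75
tool_pos: [0.3931, -0.0909, 0.215]
tool_rot: [0.27, 2.655, -0.065]
contact_force: [-0.4, -0.7, 0.4]
opening: 0.0851
grip_force: 0.0
```

play_rows --series '[[1,[-0.02,0.43,-0.1],[-0.07,0.16,-0.11]],[1,[-0.02,0.44,-0.1],[-0.07,0.16,-0.11]],[1,[0.04,0.51,-0.02],[-0.06,0.21,-0.21]],[1,[0.03,0.51,-0.01],[-0.06,0.21,-0.21]],[1,[0.01,0.51,-0.01],[-0.06,0.21,-0.21]],[1,[0,0.51,0],[-0.06,0.21,-0.21]],[1,[-0.02,0.51,0],[-0.06,0.21,-0.21]],[1,[-0.03,0.51,0],[-0.06,0.21,-0.21]]]'

```text
t: 22.75
tool_pos: [0.4107, 0.1053, 0.2245]
tool_rot: [-0.026, 2.889, -0.012]
contact_force: [-0.5, -0.8, 0.6]
opening: 0.0854
grip_force: 0.0
```

play_rows --series '[[1,[-0.05,0.51,0.01],[-0.06,0.21,-0.21]],[1,[-0.06,0.51,0.01],[-0.06,0.21,-0.21]],[1,[-0.08,0.51,0.01],[-0.06,0.21,-0.21]],[1,[-0.09,0.5,0.01],[-0.06,0.21,-0.21]],[1,[0,0,0],[0,0,0]],[1,[0,0,0],[0,0,0]]]'

```text
t: 23.5
tool_pos: [0.4185, 0.2059, 0.2256]
tool_rot: [-0.205, 2.998, 0.012]
contact_force: [-0.2, -0.3, 0.6]
opening: 0.0856
grip_force: 0.0
```

```bash
python3 - <<'E'
from h import *
from station import ctrl,imaging
o=ctrl.get_obs();w=wray(o,imaging.get_image("wrist"))
g=cv2.cvtColor(w["color"],cv2.COLOR_BGR2HSV)
m=cv2.inRange(g,(0,0,165),(179,40,255));print("pred",proj(w,(.4207,.2059,.12)))
u,v=proj(w,(.4207,.2059,.12)).astype(int);m[:max(0,v-60)]=0;m[v+60:]=0;m[:,:u-60]=0;m[:,u+60:]=0
k=max(cv2.findContours(m,0,1)[0],key=cv2.contourArea);e=cv2.minEnclosingCircle(k);print(e,onz(w,*e[0],.12))
plan([((.4207,.2059,.0855),8,None,9)],o)
E
```

```text
pred [319.03583665 191.62087643]
((318.2967224121094, 187.6271209716797), 37.48747634887695) [0.41762467 0.20493694 0.12      ]
now [0.4185 0.2059 0.2256] F [-0.2 -0.3  0.6] open 0.0856 grip 0.0 t 23.5
-> [0.4207 0.2059 0.0855] 8
[0.04, -0.0, 0.31] [-0.0, -0.0, 0.0]
[0.04, -0.0, 0.31] [-0.0, -0.0, 0.0]
[0.04, -0.0, 0.31] [-0.0, -0.0, 0.0]
[0.04, -0.0, 0.31] [-0.0, -0.0, 0.0]
[0.04, -0.0, 0.31] [-0.0, -0.0, 0.0]
[0.04, -0.0, 0.31] [-0.0, -0.0, 0.0]
[0.04, -0.0, 0.31] [-0.0, -0.0, 0.0]
[0.04, -0.0, 0.31] [-0.0, -0.0, 0.0]
[0.04, -0.0, 0.31] [-0.0, -0.0, 0.0]
```

play_rows --series '[[1,[0.04,0,0.31],[0,0,0]],[1,[0.04,0,0.31],[0,0,0]],[1,[0.04,0,0.31],[0,0,0]],[1,[0.04,0,0.31],[0,0,0]],[1,[0.04,0,0.31],[0,0,0]],[1,[0.04,0,0.31],[0,0,0]],[1,[0.04,0,0.31],[0,0,0]],[1,[0.04,0,0.31],[0,0,0]]]'

```text
t: 24.55
tool_pos: [0.4205, 0.2062, 0.1015]
tool_rot: [-0.204, 2.994, 0.013]
contact_force: [-0.2, 0.4, 0.5]
opening: 0.0856
grip_force: 0.0
```

play_rows --series '[[1,[0.05,0,0.31],[0,0,0]],[1,[0,0,0],[0,0,0]],[0.5,[0,0,0],[0,0,0]],[0.5,[0,0,0],[0,0,0]],[0.5,[0,0,0],[0,0,0]],[0.5,[0,0,0],[0,0,0]],[0.5,[0,0,0],[0,0,0]]]' --force 40

```text
t: 25.42
tool_pos: [0.421, 0.2063, 0.0879]
tool_rot: [-0.203, 2.992, 0.014]
contact_force: [-0.8, -1.2, 5.4]
opening: 0.0585
grip_force: 42.8
```

play_rows --series '[[0.5,[-0.04,0,-0.2],[0,0,0]],[0.5,[-0.06,0,-0.4],[0,0,0]],[0.5,[-0.06,0,-0.4],[0,0,0]],[0.5,[-0.06,0,-0.4],[0,0,0]],[0.5,[-0.06,0,-0.4],[0,0,0]],[0.5,[0,0,0],[0,0,0]]]'

```text
t: 26.18
tool_pos: [0.422, 0.2066, 0.1792]
tool_rot: [-0.204, 2.992, 0.014]
contact_force: [0.4, -0.2, -2.7]
opening: 0.0587
grip_force: 43.6
```

```bash
python3 - <<'E'
from h import *
plan([((.5515,.0666,.18),8,None,11),((.5515,.0666,.112),8,None,6)])
E
```

```text
now [0.422  0.2066 0.1792] F [ 0.4 -0.2 -2.7] open 0.0587 grip 43.62302541732788 t 26.175
-> [0.5515 0.0666 0.18  ] 8
[-0.2, -0.28, 0.03] [0.0, 0.0, 0.0]
[-0.2, -0.28, 0.03] [0.0, 0.0, 0.0]
[-0.2, -0.28, 0.03] [0.0, 0.0, 0.0]
[-0.2, -0.28, 0.03] [0.0, 0.0, 0.0]
[-0.2, -0.28, 0.03] [0.0, 0.0, 0.0]
[-0.2, -0.28, 0.03] [0.0, 0.0, 0.0]
[-0.2, -0.28, 0.03] [0.0, 0.0, 0.0]
[-0.2, -0.28, 0.03] [0.0, 0.0, 0.0]
[-0.2, -0.28, 0.03] [0.0, 0.0, 0.0]
[-0.2, -0.28, 0.03] [0.0, 0.0, 0.0]
[-0.2, -0.28, 0.03] [0.0, 0.0, 0.0]
-> [0.5515 0.0666 0.112 ] 8
[0.03, -0.0, 0.22] [0.0, 0.0, 0.0]
[0.03, -0.0, 0.22] [0.0, 0.0, 0.0]
[0.03, -0.0, 0.22] [0.0, 0.0, -0.0]
[0.03, 0.0, 0.22] [0.0, 0.0, 0.0]
[0.03, 0.0, 0.22] [0.0, 0.0, 0.0]
[0.03, 0.0, 0.22] [0.0, 0.0, 0.0]
```

play_rows --series '[[0.5,[-0.2,-0.28,0.03],[0,0,0]],[0.5,[-0.2,-0.28,0.03],[0,0,0]],[0.5,[-0.2,-0.28,0.03],[0,0,0]],[0.5,[-0.2,-0.28,0.03],[0,0,0]],[0.5,[-0.2,-0.28,0.03],[0,0,0]],[0.5,[-0.2,-0.28,0.03],[0,0,0]],[0.5,[-0.2,-0.28,0.03],[0,0,0]],[0.5,[-0.2,-0.28,0.03],[0,0,0]]]'

```text
t: 27.18
tool_pos: [0.5175, 0.1055, 0.1773]
tool_rot: [-0.204, 2.994, 0.013]
contact_force: [0.6, 1.1, -2.8]
opening: 0.0583
grip_force: 43.7
```

play_rows --series '[[0.5,[-0.2,-0.28,0.03],[0,0,0]],[0.5,[-0.2,-0.28,0.03],[0,0,0]],[0.5,[-0.2,-0.28,0.03],[0,0,0]],[0.5,[0.03,0,0.22],[0,0,0]],[0.5,[0.03,0,0.22],[0,0,0]],[0.5,[0.03,0,0.22],[0,0,0]],[0.5,[0.03,0,0.22],[0,0,0]],[0.5,[0,0,0],[0,0,0]]]'

```text
t: 28.18
tool_pos: [0.5515, 0.0691, 0.1309]
tool_rot: [-0.204, 2.997, 0.014]
contact_force: [0.7, 0.5, -2.9]
opening: 0.0587
grip_force: 43.8
```

```bash
python3 - <<'E'
from h import *
plan([((.5515,.0666,.1105),8,None,4)])
E
```

```text
now [0.5515 0.0691 0.1309] F [ 0.7  0.5 -2.9] open 0.0587 grip 43.76884996891022 t 28.175
-> [0.5515 0.0666 0.1105] 8
[0.02, -0.01, 0.1] [0.0, -0.0, 0.0]
[0.02, -0.01, 0.1] [0.0, -0.0, 0.0]
[0.02, -0.01, 0.1] [0.0, -0.0, 0.0]
[0.02, -0.01, 0.1] [0.0, -0.0, 0.0]
```

play_rows --series '[[0.5,[0.02,-0.01,0.1],[0,0,0]],[0.5,[0.02,-0.01,0.1],[0,0,0]],[0.5,[0.02,-0.02,0.1],[0,0,0]],[0.5,[0.01,-0.01,0.09],[0,0,0]],[0.5,[0,0,0],[0,0,0]]]'

```text
t: 28.8
tool_pos: [0.5519, 0.0662, 0.1122]
tool_rot: [-0.204, 2.995, 0.013]
contact_force: [0.3, 0.2, -2.7]
opening: 0.059
grip_force: 43.8
```

play_rows --series '[[0.5,[0,0,0.03],[0,0,0]],[0.5,[0,0,0.03],[0,0,0]],[0.5,[0,0,0],[0,0,0]]]'

```text
t: 29.18
tool_pos: [0.5527, 0.0663, 0.1098]
tool_rot: [-0.204, 2.994, 0.013]
contact_force: [0.1, 0.7, -2.9]
opening: 0.0585
grip_force: 43.8
```

play_rows --series '[[0.5,[0.02,0,0.03],[0,0,0]],[0.5,[0.01,0,0.03],[0,0,0]],[0.5,[0,0,0],[0,0,0]]]'

```text
t: 29.55
tool_pos: [0.5525, 0.0662, 0.108]
tool_rot: [-0.204, 2.992, 0.013]
contact_force: [-1.2, -1.0, 3.7]
opening: 0.0586
grip_force: 43.8
```

play_rows --series '[[0.8,[0,0,0],[0,0,0]],[1,[0,0,0],[0,0,0]],[1,[0,0,0],[0,0,0]],[1,[0,0,0],[0,0,0]],[1,[-0.03,0,-0.2],[0,0,0]],[1,[-0.06,0,-0.4],[0,0,0]],[1,[-0.07,0,-0.5],[0,0,0]],[1,[-0.07,0,-0.5],[0,0,0]]]'

```text
t: 30.55
tool_pos: [0.5519, 0.0662, 0.1892]
tool_rot: [-0.204, 2.994, 0.013]
contact_force: [0.4, -0.3, 0.5]
opening: 0.0855
grip_force: 0.0
```

play_rows --series '[[1,[-0.1,0,-0.7],[0,0,0]],[1,[0.6,0.3,0],[0,0,0]],[1,[0.8,0.5,0],[0,0,0]],[1,[0.8,0.6,0],[0,0,0]],[1,[0.6,0.8,0],[0,0,0]],[1,[0,0.8,0],[0,0,0]],[1,[0,0.6,0],[0,0,0]],[1,[0,0,0],[0,0,0]]]'

```text
t: 31.55
tool_pos: [0.3898, 0.2272, 0.204]
tool_rot: [-0.209, 2.993, 0.014]
contact_force: [-0.8, -0.2, -0.0]
opening: 0.0854
grip_force: 0.0
```

```bash
python3 - <<'E'
from h import *
from station import ctrl,imaging
print(ctrl.get_obs()["tool_pos"])
d=pickle.load(open("d0.pkl","rb"));a=d["top"]["color"];t=imaging.get_image("top");b=t["color"]
cr=lambda c:cv2.resize(cv2.convertScaleAbs(c[120:270,220:470],alpha=1.3),None,fx=2,fy=2)
cv2.imwrite("pics/fin.png",np.vstack([cr(a)[:298],cr(b)[:298]]))
for c in(a,b):
    h=cv2.cvtColor(c,cv2.COLOR_BGR2HSV);m=cv2.inRange(h,(0,0,110),(179,45,255));z=np.zeros_like(m);z[165:198,286:318]=m[165:198,286:318]
    n,l,s,ce=cv2.connectedComponentsWithStats(z);i=1+s[1:,4].argmax();print(s[i],ce[i],onz(d["top"],*ce[i],.14))
E
```

```text
[0.38982958 0.22721243 0.20403386]
[290 173  23  21 382] [300.68062827 183.11780105] [0.54991136 0.06643005 0.14      ]
[290 173  23  22 392] [301.17346939 183.27040816] [0.54949941 0.06514147 0.14      ]
```

View pics/fin.png

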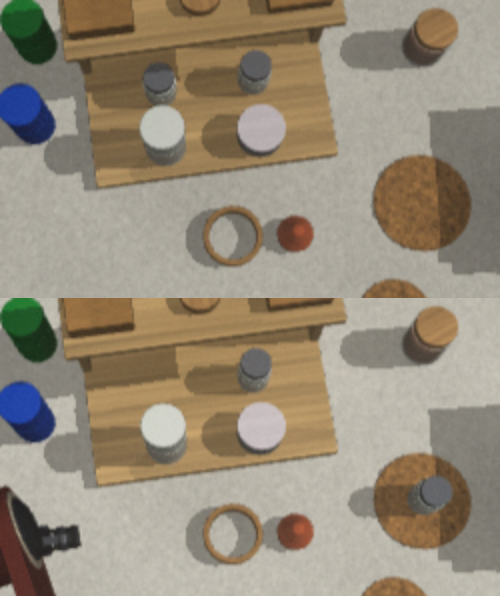

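The before and after views show the canister back within about 1 mm, the jar upright wholly on the mat, and everything else unmoved. Handing in.

```bash
python3 -c "
from station import ctrl
print(ctrl.finish_job())"
```

```text
the job is handed in; nothing more can be done
None
```

The job is handed in at about 32 s: the jar stands upright on the larger cork mat, the canister is back upright within about 1–2 mm of where it stood, and nothing else appears to have moved.

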